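# Slide the porous stone into the absorption cell

### The arm

A 6-joint arm with a two-finger parallel gripper is mounted at the origin on the work surface. World frame = base frame: x ahead of the robot, y to its left, z up, the work surface at z = 0. Lengths are in m, angles in rad, forces in N, time in s.
With the tool pointing down it reaches from about 0.3 to 0.775 m from the base axis. Payload 14.6 kg.
Tool frame: the origin (TCP) lies at the very end of the fingers, on their centre line; the grasp point (between the pads) lies 19 mm behind it; x points along the fingers, y is the direction in which the jaws open and shut, and the axes are right-handed (so a half turn about x gives the same grasp; the last joint's range is limited). The gripper opens to 94 mm and grips with 3 to 60 N. Pads are 16 mm wide; open, the fingers measure 119 mm over their backs; the gripper's body (75 mm by 177 mm) begins 78 mm behind the grasp point.
Start: joints at [-1.351, 0.3, 1.521, -0, 1.321, -0.067], TCP at [0.156, -0.528, 0.205] pointing down, gripper open.
Joint ranges: [-3.03, 3.03], [-0.79, 2.21], [0.23, 2.52], [-1.04, 4.18], [0, 3.07], [-2.55, 2.55]. Speed limits (rad/s): [2.22, 2.22, 2.57, 3.14, 3.14, 3.14].

### API

Orientations are given as [roll, pitch, yaw] about the fixed x, y, z axes, in that order (R = Rz(yaw) Ry(pitch) Rx(roll)).
In Python, from station import ctrl, viewer, hand_in gives the robot as it stands. The module is installed in compiled form; this text tells all that it offers.
- The arm moves only by the tool play_rows, never from a script. Its argument "deltas" is a list that holds one entry, the list of rows, each a list of 7 numbers: the shift along the tool's x, y, z in mm, then the turn, a rotation vector about the tool's x, y, z in rad, then the finger opening in mm, from 0 to 94. In form: [[[dx, dy, dz, ax, ay, az, gripper], ...]]. A call has 1 to 10 rows; each row shifts and turns the commanded pose from where the row before left it, along the tool's axes as they then stand; what a row does not reach is not made up. A row lasts 1/10 s, in which the tool goes at most 50 mm and 8.59 degrees, less where a joint would pass 70% of its speed; a pose out of reach is approached as far as the arm can. A call with a gripper value outside its range is refused whole. The fingers move at their own pace and stop on an object; "grip_force" is the grip in N (left out, the last holds). Time passes only in rows, so rows that do not move let the fingers close. It gives the time, the measured TCP pose, the force and the opening at its end, in the units of the state.
- ctrl.get_obs(): the state, without advancing time (a new reading comes with each control period).
- viewer.camera(name): name is "scene" or "top" or "wrist"; returns a dict with "img" (480x640x3 uint8, red, green, blue), "fx", "fy", "cx", "cy" (pixels), "rvec" (rotation vector, rad) and "tvec" (3), from world to camera coordinates, as OpenCV has them. Camera axes: x right, y down, z forward; pixel columns grow to the right and rows downward; lengths in m; the calibration is good to about 2 mm. A picture is of the moment at which its call begins. There is no depth.
- hand_in(): hands the job in, once; it reports no verdict.
The state is a dict: "time_s": time; "qpos": joint angles; "joint_vel": joint speeds; "tau": joint torques, N m; "ee_pos": TCP position; "eef_rot": TCP orientation; "force": force on the tool from outside, world axes, zero at the start; "moment": the same for the moment, N m; "grip_width": finger opening in m.
Only numpy, scipy, OpenCV 4.12 (cv2) and the standard library are available. Lean on these libraries where they do the work, as an engineer would, in place of code of your own. Each camera call takes 0.05 s, during which the arm holds its last target.

### The job

A loose porous stone (a flat round disc) lies on the flat top of the absorption cell whose round recess is empty. Slide it along with the fingertips, without ever picking it up, until it drops over the rim and lies flat in the recess, and draw the fingers off it; then press it down gently from above with the fingertips to bed it, and come away. Leave the second cell, which is running with a brick sample on its stone, and the things lying around the two cells as they are.

Things in the scene. Friction and masses are not known exactly. Their poses are not given: they have to be found in the camera images.
- stone_center (a point): Centre, half-way through its thickness, of the loose porous stone: a matt sandy-brown flat disc, 63 mm across, 10 mm thick, about 60 g. At the start it lies flat on the cell's top, wholly beside the recess. Its z axis is the disc's axis
- stone: The same loose stone; its origin is the centre of its underside (5 mm below the point), z up along its axis
- cell: The cell with the empty recess: a level aluminium plate 200 x 120 x 20 mm on four 12 mm feet, fixed to the counter; its flat top lies 32 mm above the counter, without any raised edge. Origin: on the counter under the plate's centre; x along the 200 mm length towards the recess end (from which a small brass hose tail sticks out 24 mm, 17 to 24 mm above the counter), y across, z up
- cell_seat (a point): Centre of the mouth of the empty round recess, at the level of the cell's flat top, 50 mm from the plate's centre along its x. The recess is 67 mm across and 8 mm deep, with a sharp rim, so a stone lying home stands 2 mm above the top, its centre 3 mm below this point
- cell2: The second cell, alike but in use: its recess, 50 mm from its centre along its x, holds a stone with a brick sample standing on it. Origin and axes as for the first cell. The two may stand either way round, left or right
- stone2: The stone in the second cell's recess, same size; origin at the centre of its underside. Leave alone
- prism_center (a point): Centre of the upright brick sample, 40 x 40 x 80 mm, standing on the second cell's stone. Leave alone
- tongs: Steel tongs lying on the counter between the cells, 250 mm long along their x, 50 mm wide, 8 mm high; origin at the middle, underside. Leave alone
- beaker: Clear beaker, 78 mm across, 95 mm high, upright beyond the cells; origin at the centre of its underside. Leave alone
- pan: White plastic scale pan, 120 mm across, 24 mm high, on the robot's left; origin at the centre of its underside. Leave alone
- gasket: Flat black rubber ring, 74 mm across, 58 mm hole, 5 mm thick, lying on the robot's left; origin at the centre of its underside. Leave alone
- brush: Small brush, 200 mm long along its x, lying on the robot's right; origin at its underside. Leave alone
Not all that is in view belongs to the job. Leave any yellow look-alike of the stone alone.

How it is judged:
By the outcome, as a careful person would: the job done as asked, in the order asked, and still so for the second after the job is handed in, with the robot touching nothing.
It also fails if it takes over 51 s, if anything falls off the work surface, if the arm or the gripper's body presses on something with over 40 N, if the wrist force passes 120 N, or if a joint passes its speed limit or range.

## Working session

There is one attempt and no reset: what is moved stays moved. The work goes in short steps, Python scripts to look and compute and a tool call to move; the robot and the scene stay as the last step left them, time stands still between calls to the robot, and variables do not carry over. Pictures are saved under pics/ and viewed, and the job is handed in when it is done.

Besides the shell and the picture viewer there is one more tool, called after "Emit:" by a JSON object that holds its "fn" and its "kwargs", one argument or row to a line. play_rows: Moves the arm, as the interface text tells. Its arguments: {"type":"object","properties":{"deltas":{"type":"array","items":{"type":"array","items":{"type":"array","items":{"type":"number"}}}},"grip_force":{"type":"number"}},"required":["deltas"]}

```bash
mkdir -p pics; python3 - <<'E'
from station import ctrl, viewer
import cv2,pickle
o=ctrl.get_obs();print({k:o[k] for k in("time_s","ee_pos","eef_rot","force","grip_width")})
for n in("scene","top","wrist"):
    c=viewer.camera(n);pickle.dump(c,open(f"pics/{n}0.pkl","wb"));cv2.imwrite(f"pics/{n}0.png",c["img"][:,:,::-1]);print(n,c["fx"],c["cx"],c["cy"],c["rvec"],c["tvec"])
E
```

```text
{'time_s': 0.0, 'ee_pos': array([ 0.15552364, -0.527253  ,  0.20484212]), 'eef_rot': array([-1.63145665,  1.56956048,  1.79694224]), 'force': array([0.16669529, 0.66915804, 0.48906619]), 'grip_width': 0.09436958890216705}
scene 439.4756090043809 319.3389265581662 244.88792914168715 [ 1.78057405  1.37508887 -0.70686302] [-0.1250007  -0.22232365  1.45751973]
top 527.0599889463298 320.06836533523676 241.62234497085458 [ 2.13094121 -2.12701013  0.23012081] [-0.02204489  0.53517288  1.043572  ]
wrist 377.33617339222957 317.5010610525484 238.23798668158113 [-2.35840907  1.76509316  0.20873875] [-0.54995101 -0.02288234  0.38959673]
```

View pics/top0.png

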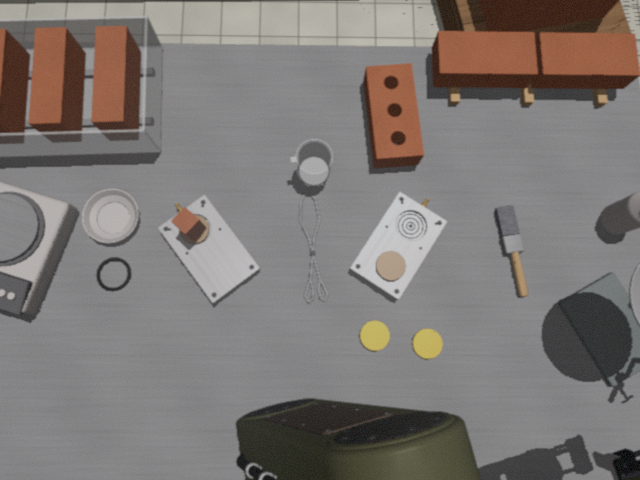

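View pics/scene0.png

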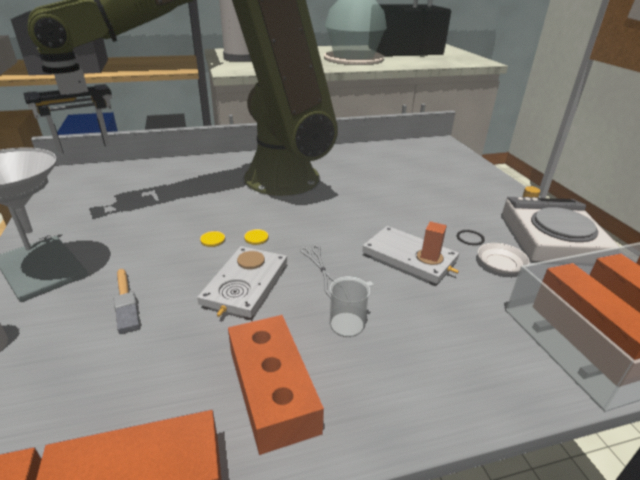

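View pics/wrist0.png

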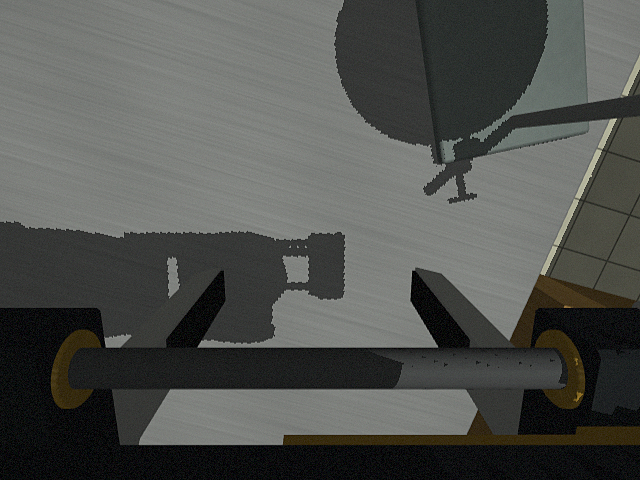

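The top view shows the loose stone near pixel (391,265), the empty recess at (411,225) and the second cell with its brick at (190,228). In the scene view the stone is at (251,260) and the recess at (235,291). Next I'll measure these more finely.

```bash
cat > h.py <<'E'
import numpy as np,cv2,pickle
def load(n): return pickle.load(open(f"pics/{n}.pkl","rb"))
def KRT(c): return np.array([[c["fx"],0,c["cx"]],[0,c["fy"],c["cy"]],[0,0,1]]),cv2.Rodrigues(np.array(c["rvec"],float))[0],np.array(c["tvec"],float).ravel()
def ray(c,uv,z):
    K,R,t=KRT(c);d=R.T@np.linalg.solve(K,[uv[0],uv[1],1]);o=-R.T@t
    return o+d*(z-o[2])/d[2]
def proj(c,P):
    K,R,t=KRT(c);p=K@(R@np.asarray(P,float)+t);return p[:2]/p[2]
def tri(obs):
    A=[];b=[]
    for c,uv in obs:
        K,R,t=KRT(c);d=R.T@np.linalg.solve(K,[uv[0],uv[1],1]);d/=np.linalg.norm(d);o=-R.T@t
        M=np.eye(3)-np.outer(d,d);A.append(M);b.append(M@o)
    return np.linalg.lstsq(np.vstack(A),np.hstack(b),rcond=None)[0]
E
python3 - <<'E'
from h import *
t=load("top0")["img"][180:310,340:460,::-1];s=load("scene0")["img"][235:330,190:300,::-1]
cv2.imwrite("pics/z1.png",cv2.resize(t,None,fx=4.5,fy=4.5,interpolation=cv2.INTER_CUBIC))
cv2.imwrite("pics/z2.png",cv2.resize(s,None,fx=6,fy=6,interpolation=cv2.INTER_CUBIC))
for n,r in(("top0",(180,310,340,460)),("scene0",(235,330,190,300))):
    c=load(n);im=c["img"][r[0]:r[1],r[2]:r[3]];hsv=cv2.cvtColor(im,cv2.COLOR_RGB2HSV)
    m=((hsv[...,1]>60)&(hsv[...,0]<25)).astype(np.uint8)
    k,l,st,ce=cv2.connectedComponentsWithStats(m)
    for i in range(1,k):
        if st[i,4]>30: uv=ce[i]+[r[2],r[0]];print(n,st[i],uv,ray(c,uv,.042))
E
```

```text
top0 [82 18  7  9 34] [425.08823529 202.        ] [ 0.62456112 -0.24611711  0.042     ]
scene0 [10  0 26 12 99] [211.80808081 242.33333333] [ 0.4054293  -0.25017171  0.042     ]
scene0 [54  0 25 10 92] [255.65217391 240.90217391] [ 0.42311855 -0.14763685  0.042     ]
scene0 [ 48  16  26  18 365] [250.42739726 259.29589041] [ 0.49606866 -0.17049176  0.042     ]
scene0 [27 70 10 12 73] [221.24657534 310.08219178] [ 0.65173811 -0.24912147  0.042     ]
scene0 [ 38  80  61  15 567] [263.11992945 324.09171076] [ 0.70957092 -0.17659418  0.042     ]
```

View pics/z1.png

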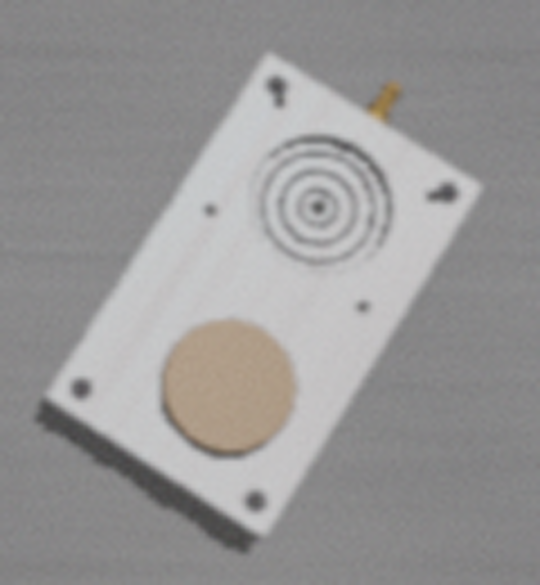

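View pics/z2.png

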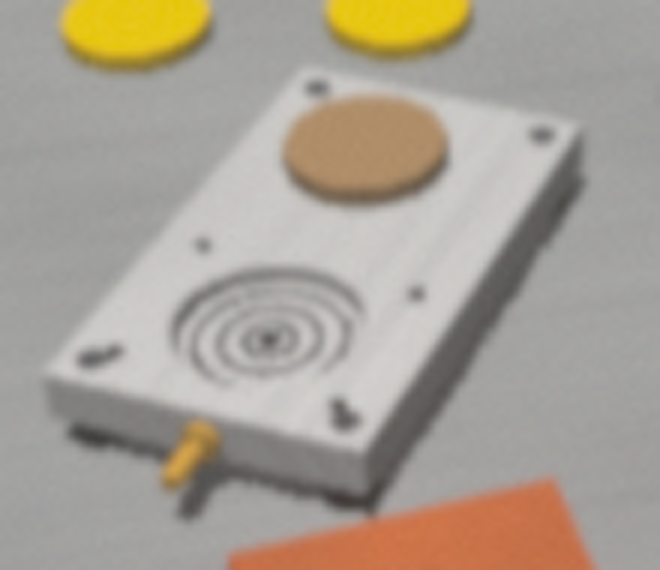

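```bash
cat >> h.py <<'E'
from scipy.spatial.transform import Rotation as Rn
from scipy.optimize import least_squares
def toolR(o): return Rn.from_euler("xyz",o["eef_rot"]).as_matrix()
E
python3 - <<'E'
from h import *
from station import ctrl
T=load("top0");S=load("scene0")
zt=lambda p:((p[0]+.5)/4.5-.5+340,(p[1]+.5)/4.5-.5+180)
zs=lambda p:((p[0]+.5)/6-.5+190,(p[1]+.5)/6-.5+235)
# order: (+x,+y),(+x,-y),(-x,-y),(-x,+y)
ct=[zt(p) for p in[(268,53),(483,187),(263,538),(46,398)]]
cs=[zs(p) for p in[(370,454),(47,376),(305,68),(583,125)]]
for a,b in zip(ct,cs): print("corner tri",tri([(T,a),(S,b)]).round(4),ray(T,a,.032).round(4),ray(S,b,.032).round(4))
L=np.array([[.1,.06],[.1,-.06],[-.1,-.06],[-.1,.06]])
def res(p,use):
    c,s=np.cos(p[3]),np.sin(p[3]);r=[]
    for q,a,b in zip(L,ct,cs):
        P=[p[0]+c*q[0]-s*q[1],p[1]+s*q[0]+c*q[1],p[2]]
        if 't' in use:r+=list((proj(T,P)-a)*2)
        if 's' in use:r+=list((proj(S,P)-b)*2)
    return np.array(r)
for use in("ts","t","s"):
    f=lambda p:np.append(res(p,use),(p[2]-.032)*(0 if use=="ts" else 1e5))
    r=least_squares(f,[.53,-.2,.032,-.5],x_scale=[.1,.1,.1,1]);p=r.x
    print(use,p.round(4),"deg",np.degrees(p[3]),"res px",np.abs(res(p,use)/2).max(),"seat",(p[:2]+.05*np.array([np.cos(p[3]),np.sin(p[3])])).round(4))
rt=zt((318,207));rs=zs((268,341))
print("recess floor centre tri",tri([(T,rt),(S,rs)]),ray(T,rt,.024),ray(S,rs,.024))
# stone top: zoom ellipses
st=zt((231,385));ss=zs((366,145))
print("stone top tri",tri([(T,st),(S,ss)]),ray(T,st,.042),ray(S,ss,.042))
o=ctrl.get_obs();R=toolR(o);print(R.round(3))
W=load("wrist0");K,Rw,t=KRT(W);C=-Rw.T@t;print("cam in tool",R.T@(C-o["ee_pos"]),"cam axes in tool\n",(R.T@Rw.T).round(3))
E
```

```text
corner tri [ 0.6517 -0.1924  0.0293] [ 0.6508 -0.1929  0.032 ] [ 0.655  -0.1918  0.032 ]
corner tri [ 0.5858 -0.2938  0.0291] [ 0.585  -0.2939  0.032 ] [ 0.5897 -0.2928  0.032 ]
corner tri [ 0.418  -0.1843  0.0297] [ 0.4178 -0.1838  0.032 ] [ 0.4214 -0.1848  0.032 ]
corner tri [ 0.4832 -0.084   0.0299] [ 0.4829 -0.084   0.032 ] [ 0.4862 -0.0845  0.032 ]
ts [ 0.5347 -0.1886  0.0295 -0.5747] deg -32.9251502952565 res px 0.6060733005491841 seat [ 0.5767 -0.2158]
t [ 0.5341 -0.1886  0.032  -0.5785] deg -33.14839950117293 res px 0.2068768062839581 seat [ 0.576 -0.216]
s [ 0.5381 -0.1884  0.032  -0.5694] deg -32.622205557512366 res px 0.20303241251275495 seat [ 0.5802 -0.2154]
recess floor centre tri [ 0.57706468 -0.21695551  0.02222208] [ 0.57672087 -0.21612181  0.024     ] [ 0.57906819 -0.21751278  0.024     ]
stone top tri [ 0.48839289 -0.16957632  0.03806049] [ 0.48775324 -0.16922474  0.042     ] [ 0.49403011 -0.16985102  0.042     ]
[[-0.     0.283 -0.959]
 [ 0.001 -0.959 -0.283]
 [-1.    -0.001 -0.   ]]
cam in tool [-1.79180397e-01  3.85861230e-05 -6.81136281e-02] cam axes in tool
 [[-0.001 -0.233  0.972]
 [ 1.    -0.001  0.001]
 [ 0.001  0.972  0.233]]
```

Emit:
{"fn": "play_rows", "kwargs": {
  "deltas": [
    [[0,-20,-20,0,0,0,45],[0,-30,-38,0,0,0,45],[0,-30,-40,0,0,0,45],[0,-30,-40,0,0,0,45],[0,-30,-40,0,0,0,45],[0,-30,-40,0,0,0,45],[0,-30,-40,0,0,0,45],[0,-30,-40,0,0,0,45],[0,-30,-40,0,0,0,45],[0,-20,-40,0,0,0,45]]
  ],
  "grip_force": 10
}}

```text
time_s: 1.15
ee_pos: [0.4397, -0.1497, 0.2057]
eef_rot: [2.524, 1.57, -0.33]
force: [-0.0, -1.8, -0.3]
grip_width: 0.0449
```

Emit:
{"fn": "play_rows", "kwargs": {
  "deltas": [
    [[0,0,-10,0.07,0,0,45],[7,0,0,0.1,0,0,45],[7,0,0,0.1,0,0,45],[7,0,0,0.1,0,0,45],[7,0,0,0.1,0,0,45],[7,0,0,0.1,0,0,45],[7,0,0,0.1,0,0,45],[7,0,0,0.1,0,0,45],[0,0,0,0,0,0,45],[0,0,0,0,0,0,45]]
  ]
}}

```text
time_s: 2.15
ee_pos: [0.4485, -0.1492, 0.1565]
eef_rot: [-0.013, 1.571, 2.649]
force: [1.0, 0.2, -0.2]
grip_width: 0.0448
```

```bash
cat > look.py <<'E'
import sys
from h import *
from station import ctrl,viewer
n=sys.argv[1];cam=sys.argv[2] if len(sys.argv)>2 else "wrist"
o=ctrl.get_obs();c=viewer.camera(cam);pickle.dump(c,open(f"pics/{n}.pkl","wb"));pickle.dump(o,open(f"pics/{n}_o.pkl","wb"))
cv2.imwrite(f"pics/{n}.png",c["img"][:,:,::-1])
print(o["time_s"],"tcp",o["ee_pos"].round(4),"F",o["force"].round(2),"grip",round(o["grip_width"],4),"qpos",o["qpos"].round(3));print(toolR(o).round(3))
E
python3 look.py w1
```

```text
2.15 tcp [ 0.4485 -0.1492  0.1565] F [ 0.96  0.24 -0.2 ] grip 0.0448 qpos [-0.399  0.177  1.792  0.     1.172  1.652]
[[-0.    -0.462 -0.887]
 [ 0.    -0.887  0.462]
 [-1.    -0.     0.   ]]
```

View pics/w1.png

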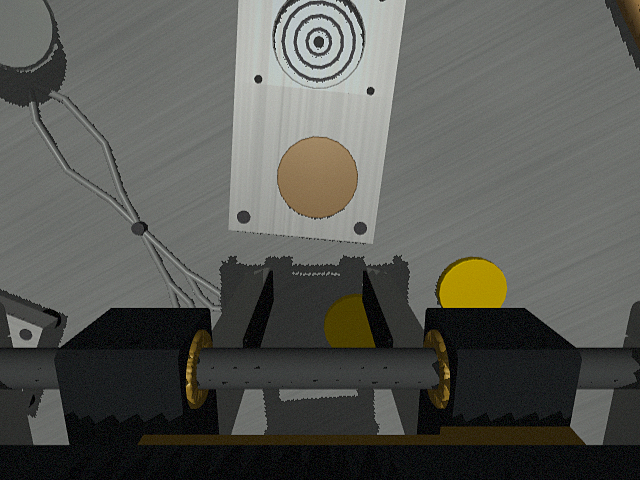

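The wrist view shows the stone centred near (317,177) and the recess at about (319,41), both straight ahead of the fingers. I'll fit the outlines, then shift the camera for a second view.

```bash
cat > meas.py <<'E'
import sys
from h import *
def stone_uv(c,x0=150,x1=480,y0=0,y1=270):
    im=c["img"][y0:y1,x0:x1];hsv=cv2.cvtColor(im,cv2.COLOR_RGB2HSV)
    m=((hsv[...,1]>70)&(hsv[...,0]<19)&(hsv[...,2]>90)).astype(np.uint8)
    m=cv2.morphologyEx(m,cv2.MORPH_OPEN,np.ones((5,5)))
    k,l,st,ce=cv2.connectedComponentsWithStats(m);i=1+np.argmax(st[1:,4])
    cs=max(cv2.findContours((l==i).astype(np.uint8),0,1)[0],key=len)
    (x,y),ax,an=cv2.fitEllipse(cs);return (x+x0,y+y0),ax,an,st[i]
if __name__=="__main__":
    for n in sys.argv[1:]:
        c=load(n);uv,ax,an,st=stone_uv(c);print(n,np.round(uv,2),np.round(ax,1),"ray@.042",ray(c,uv,.042).round(4))
E
python3 meas.py w1
python3 - <<'E'
from h import *
c=load("w1");im=c["img"][0:250,210:420,::-1];cv2.imwrite("pics/z3.png",cv2.resize(im,None,fx=2.8,fy=2.4,interpolation=cv2.INTER_CUBIC))
E
```

```text
w1 [312.43 177.69] [21.2 29.8] ray@.042 [ 0.4909 -0.1665  0.042 ]
```

Emit:
{"fn": "play_rows", "kwargs": {
  "deltas": [
    [[0,10,-20,0,0,0,45],[0,15,-30,0,0,0,45],[0,15,-20,0,0,0,45],[0,0,0,0,0,0,45],[0,0,0,0,0,0,45]]
  ]
}}

```text
time_s: 2.7
ee_pos: [0.4917, -0.2171, 0.1564]
eef_rot: [-0.179, 1.57, 2.48]
force: [0.5, 1.2, 0.0]
grip_width: 0.045
```

```bash
python3 look.py w2; python3 meas.py w2
```

```text
2.7 tcp [ 0.4917 -0.2171  0.1564] F [0.53 1.22 0.  ] grip 0.045 qpos [-0.484  0.318  1.616  0.     1.208  1.569]
[[-0.    -0.464 -0.886]
 [ 0.    -0.886  0.464]
 [-1.    -0.     0.   ]]
w2 [272.07 252.15] [12.2 19.6] ray@.042 [ 0.4966 -0.1778  0.042 ]
```

View pics/w2.png

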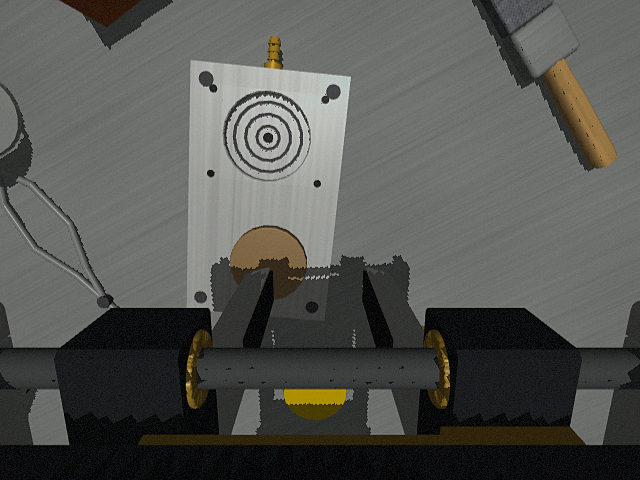

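View pics/z3.png

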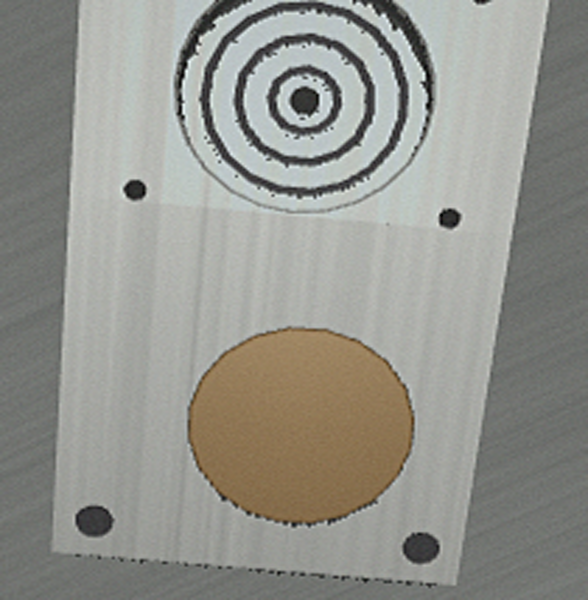

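```bash
python3 - <<'E'
import re
s=open('meas.py').read()
a=s.index("    im=c[");b=s.index("    m=cv2.morph")
s=s[:a]+"""    im=cv2.GaussianBlur(c["img"],(5,5),0)[y0:y1,x0:x1].astype(int)
    r,g,b=im[...,0],im[...,1],im[...,2]
    m=((r-b>0.18*r)&(b>0.3*r)).astype(np.uint8)
"""+s[b:]
open('meas.py','w').write(s)
E
python3 meas.py w1
python3 - <<'E'
from h import *
from meas import stone_uv
a,b=load("w1"),load("w2")
def dot(c,g):
    x,y=map(int,g);w=10;im=cv2.GaussianBlur(c["img"][...,1],(3,3),0)[y-w:y+w+1,x-w:x+w+1];m=(im<90).astype(np.uint8)
    k,l,st,ce=cv2.connectedComponentsWithStats(m)
    i=min(range(1,k),key=lambda i:np.hypot(*(ce[i]-w)));return ce[i]+[x-w,y-w],st[i,4]
for nm,g1,g2,z in(("recess dot",(319,42),(268,138),.024),("hole L",(258,79),(211,173),.032),("hole R",(371,91),(318,184),.032)):
    p,n1=dot(a,g1);q,n2=dot(b,g2);print(nm,p.round(1),n1,q.round(1),n2,"tri",tri([(a,p),(b,q)]).round(4),ray(a,p,z).round(4),ray(b,q,z).round(4))
# corners of plate and stone width extents
print("stone top-left/right by eye w1",ray(a,(277.1,177.3),.042).round(4),ray(a,(357.5,177.3),.042).round(4))
# stone leading(far) tangent in w2: row 226 at col 268 ; w1 row 136.5
print("far edge",ray(a,(317.3,136.5),.042).round(4),ray(b,(268,226),.042).round(4), tri([(a,(317.3,136.5)),(b,(268,226))]).round(4))
E
```

```text
w1 [316.99 176.85] [79.9 80.6] ray@.042 [ 0.4899 -0.1699  0.042 ]
recess dot [318.4  41.6] 83 [267.7 137.3] 75 tri [ 0.5778 -0.2171  0.0242] [ 0.5778 -0.2171  0.024 ] [ 0.5778 -0.217   0.024 ]
hole L [258.   78.6] 43 [210.3 172.9] 43 tri [ 0.5745 -0.1641  0.0325] [ 0.5745 -0.1641  0.032 ] [ 0.5745 -0.164   0.032 ]
hole R [370.   90.5] 42 [316.9 183.1] 39 tri [ 0.528  -0.2352  0.0317] [ 0.5279 -0.2351  0.032 ] [ 0.528  -0.2352  0.032 ]
stone top-left/right by eye w1 [ 0.5038 -0.1425  0.042 ] [ 0.4751 -0.1975  0.042 ]
far edge [ 0.5164 -0.1841  0.042 ] [ 0.5169 -0.1855  0.042 ] [ 0.5164 -0.1842  0.0362]
```

Emit:
{"fn": "play_rows", "kwargs": {
  "deltas": [
    [[0,-8,13,0,0,0,45],[0,-11,20,0,0,0,45],[0,-11,20,0,0,0,45],[0,-11.5,20.6,0.011,0,0,45],[10,0,0,0,0,0,45],[25,0,0,0,0,0,45],[30,0,0,0,0,0,45],[20,0,0,0,0,0,45],[10,0,0,0,0,0,45],[0,0,0,0,0,0,45]]
  ]
}}

```text
time_s: 3.75
ee_pos: [0.4456, -0.146, 0.0606]
eef_rot: [0.113, 1.569, 2.761]
force: [-0.1, -0.8, 0.1]
grip_width: 0.045
```

```bash
python3 look.py w3; python3 meas.py w3
```

```text
3.75 tcp [ 0.4456 -0.146   0.0606] F [-0.06 -0.82  0.07] grip 0.045 qpos [-0.395  0.307  1.886 -0.     0.95   1.67 ]
[[-0.002 -0.474 -0.881]
 [ 0.001 -0.881  0.474]
 [-1.     0.     0.002]]
w3 [318.39 181.92] [118.5 118.9] ray@.042 [ 0.4902 -0.1701  0.042 ]
```

View pics/w3.png

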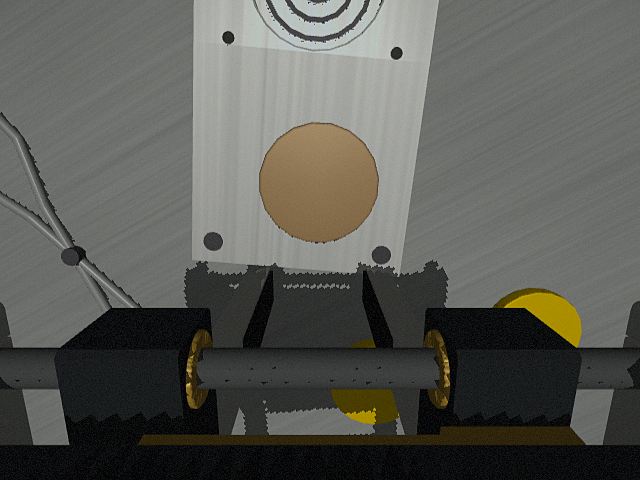

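The fingertips straddle column 318, in line with the stone at (318,182). Next I lower them to just above the plate and advance until they touch the stone.

Emit:
{"fn": "play_rows", "kwargs": {
  "deltas": [
    [[12,0,0,0,0,0,45],[9,0,0,0,0,0,45],[4,0,0,0,0,0,45],[0,0,0,0,0,0,45],[0,0,-6,0,0,0,45],[0,0,-6,0,0,0,45],[0,0,-2,0,0,0,45],[0,0,0,0,0,0,45]]
  ]
}}

```text
time_s: 4.6
ee_pos: [0.4587, -0.1531, 0.0365]
eef_rot: [-3.046, 1.57, -0.398]
force: [-0.5, -0.2, -0.8]
grip_width: 0.0446
```

```bash
python3 look.py w4; python3 meas.py w4
```

```text
4.6 tcp [ 0.4587 -0.1531  0.0365] F [-0.53 -0.24 -0.8 ] grip 0.0446 qpos [-0.398  0.375  1.861 -0.     0.904  1.667]
[[ 0.    -0.474 -0.88 ]
 [-0.    -0.88   0.474]
 [-1.    -0.    -0.   ]]
w4 [318.43 214.66] [120.6 134.2] ray@.042 [ 0.4919 -0.171   0.042 ]
```

View pics/w4.png

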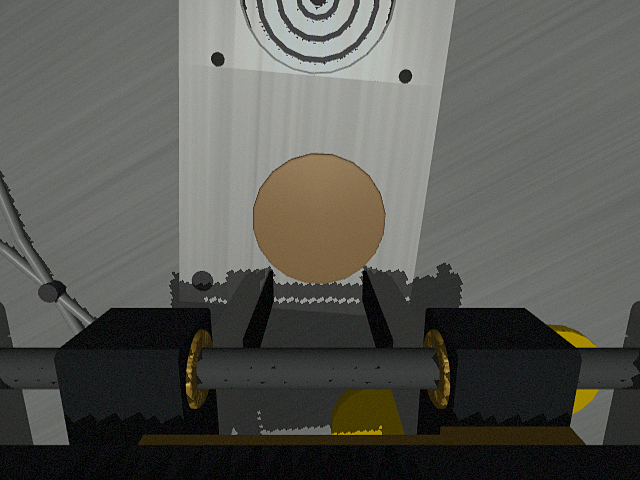

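Emit:
{"fn": "play_rows", "kwargs": {
  "deltas": [
    [[1,0,-3,0,0,0,45],[0,0,-4,0,0,0,45],[0,0,-5,0,0,0,45],[0,0,-6,0,0,0,45],[0,0,-6,0,0,0,45],[0,0,-6,0,0,0,45],[0,0,-6,0,0,0,45],[0,0,-5,0,0,0,45],[0,0,-4,0,0,0,45],[0,0,0,0,0,0,45]]
  ]
}}

```text
time_s: 5.65
ee_pos: [0.4983, -0.1744, 0.0354]
eef_rot: [-3.117, 1.571, -0.47]
force: [-0.8, 0.7, 0.1]
grip_width: 0.045
```

```bash
python3 look.py w5; python3 meas.py w5
```

```text
5.65 tcp [ 0.4983 -0.1744  0.0354] F [-0.77  0.68  0.14] grip 0.045 qpos [-0.406  0.459  1.738 -0.     0.944  1.659]
[[ 0.    -0.474 -0.88 ]
 [-0.    -0.88   0.474]
 [-1.    -0.    -0.   ]]
w5 [317.5  219.55] [113.8 136.2] ray@.042 [ 0.5298 -0.1909  0.042 ]
```

View pics/w5.png

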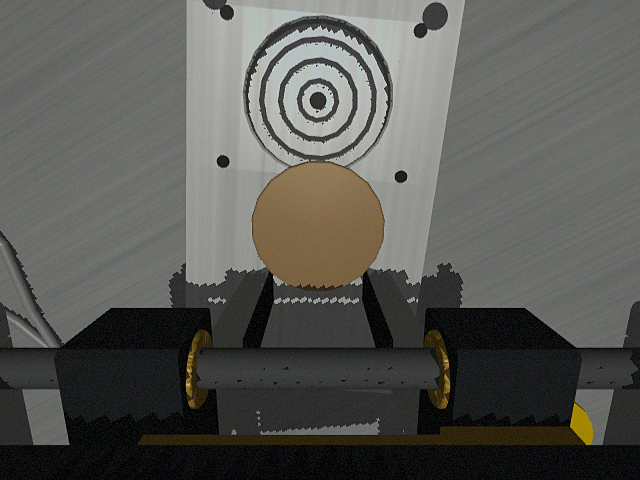

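The stone now sits against both fingertips, centred at about (318,226) and in line with the recess dot at (317.5,100). I'll push on.

Emit:
{"fn": "play_rows", "kwargs": {
  "deltas": [
    [[0,0,-4,0,0,0,45],[0,0,-5,0,0,0,45],[0,0,-6,0,0,0,45],[0,0,-6,0,0,0,45],[0,0,-6,0,0,0,45],[0,0,-6,0,0,0,45],[0,0,-6,0,0,0,45],[0,0,-4,0,0,0,45],[0,0,-2,0,0,0,45],[0,0,0,0,0,0,45]]
  ]
}}

```text
time_s: 6.7
ee_pos: [0.5377, -0.1956, 0.0354]
eef_rot: [-2.963, 1.571, -0.316]
force: [-0.4, -0.2, -0.3]
grip_width: 0.0448
```

```bash
python3 look.py w6; python3 meas.py w6; python3 - <<'E'
from h import *
import pickle
c=load("w5");o=load("w5_o");print((ray(c,(317.8,161.5),.042)-o["ee_pos"])[:2]@[.88,-.474]-.0315)
E
```

```text
6.7 tcp [ 0.5377 -0.1956  0.0354] F [-0.44 -0.24 -0.31] grip 0.0448 qpos [-0.413  0.541  1.608  0.     0.993  1.652]
[[ 0.    -0.474 -0.88 ]
 [-0.    -0.88   0.474]
 [-1.    -0.    -0.   ]]
w6 [317.48 219.5 ] [114.1 136.5] ray@.042 [ 0.5692 -0.2121  0.042 ]
0.03049275389680539
```

View pics/w6.png

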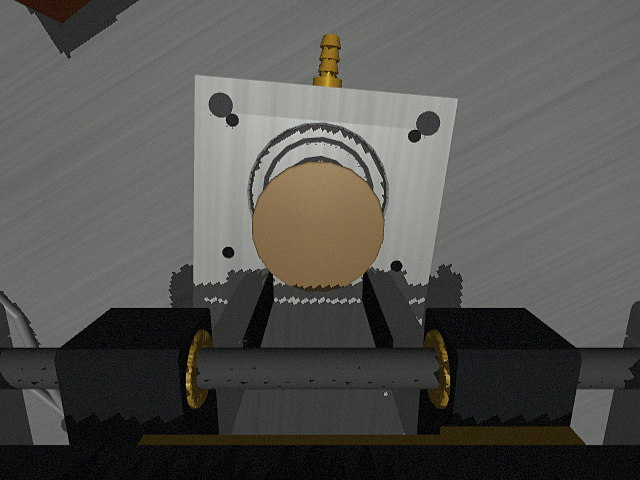

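Emit:
{"fn": "play_rows", "kwargs": {
  "deltas": [
    [[0,0,-2,0,0,0,45],[0,0,-2,0,0,0,45],[0,0,-2,0,0,0,45],[0,0,-2,0,0,0,45],[0,0,-2,0,0,0,45],[0,0,-2,0,0,0,45],[0,0,-1,0,0,0,45],[0,0,0,0,0,0,45]]
  ]
}}

```text
time_s: 7.55
ee_pos: [0.5491, -0.2018, 0.0354]
eef_rot: [3.137, 1.571, -0.499]
force: [0.4, -0.3, -0.2]
grip_width: 0.0453
```

```bash
python3 look.py w7; python3 meas.py w7
```

```text
7.55 tcp [ 0.5491 -0.2018  0.0354] F [ 0.37 -0.33 -0.21] grip 0.0453 qpos [-0.415  0.565  1.568 -0.     1.008  1.65 ]
[[ 0.    -0.474 -0.88 ]
 [-0.    -0.88   0.474]
 [-1.     0.    -0.   ]]
w7 [317.54 219.81] [113.  133.6] ray@.042 [ 0.5805 -0.2182  0.042 ]
```

View pics/w7.png

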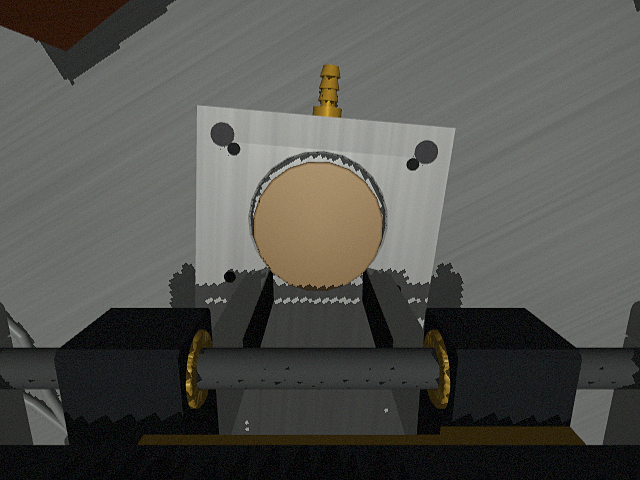

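The stone has started to tip: it looks brighter and narrower, at about (319,226), with a gap left at the far rim. About 2.5 mm remains.

Emit:
{"fn": "play_rows", "kwargs": {
  "deltas": [
    [[0,0,-1,0,0,0,45],[0,0,-1,0,0,0,45],[0,0,-0.6,0,0,0,45],[0,0,0,0,0,0,45],[0,0,0,0,0,0,45]]
  ]
}}

```text
time_s: 8.1
ee_pos: [0.5513, -0.2029, 0.0354]
eef_rot: [-0.276, 1.571, 2.371]
force: [1.8, 0.5, 0.2]
grip_width: 0.0449
```

```bash
python3 look.py w8; python3 meas.py w8
```

```text
8.1 tcp [ 0.5513 -0.2029  0.0354] F [1.84 0.54 0.17] grip 0.0449 qpos [-0.415  0.57   1.561  0.     1.011  1.65 ]
[[-0.    -0.474 -0.88 ]
 [ 0.    -0.88   0.474]
 [-1.    -0.     0.   ]]
w8 [317.47 221.73] [108.9 130.5] ray@.042 [ 0.5819 -0.219   0.042 ]
```

View pics/w8.png

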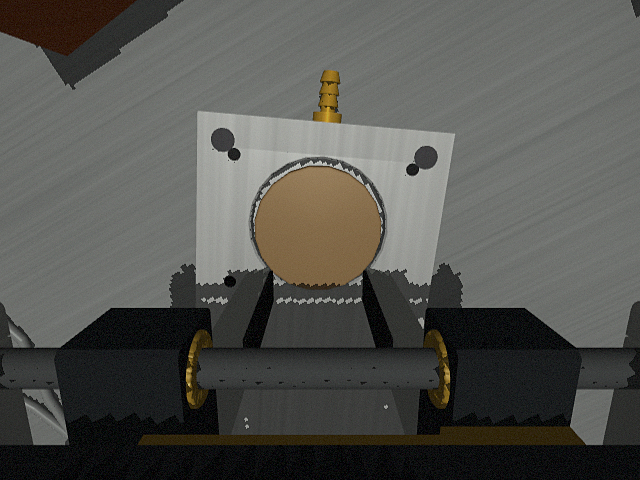

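The stone looks flat again and smaller (130.5 px across against 136), which means it has dropped by about 8 mm. I'll draw the fingers back, raise them and inspect.

Emit:
{"fn": "play_rows", "kwargs": {
  "deltas": [
    [[0,0,4,0,0,0,45],[0,0,8,0,0,0,45],[0,0,10,0,0,0,45],[0,0,8,0,0,0,45],[-8,0,2,0,0,0,45],[-20,0,0,0,0,0,20],[-20,0,0,0,0,0,0],[-12,0,0,0,0,0,0],[0,0,0,0,0,0,0],[0,0,0,0,0,0,0]]
  ]
}}

```text
time_s: 9.15
ee_pos: [0.523, -0.1877, 0.0951]
eef_rot: [-0.005, 1.571, 2.642]
force: [-0.6, 0.2, -0.3]
grip_width: 0.0084
```

```bash
python3 look.py w9; python3 meas.py w9; python3 look.py s9 scene >/dev/null;python3 - <<'E'
from h import *
s=load("s9")["img"][235:330,190:300,::-1];cv2.imwrite("pics/z9.png",cv2.resize(s,None,fx=6,fy=6,interpolation=cv2.INTER_CUBIC))
s=load("w9")["img"][100:300,200:440,::-1];cv2.imwrite("pics/z9w.png",cv2.resize(s,None,fx=3,fy=3,interpolation=cv2.INTER_CUBIC))
E
```

```text
9.15 tcp [ 0.523  -0.1877  0.0951] F [-0.64  0.2  -0.26] grip 0.0084 qpos [-0.41   0.427  1.621  0.     1.094  1.655]
[[-0.    -0.474 -0.88 ]
 [ 0.    -0.88   0.474]
 [-1.    -0.     0.   ]]
w9 [317.4  158.17] [ 99.1 101.3] ray@.042 [ 0.5777 -0.2167  0.042 ]
```

View pics/w9.png

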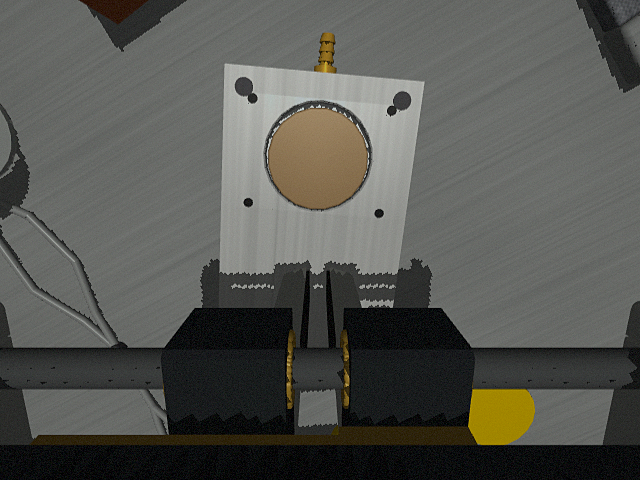

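View pics/z9.png

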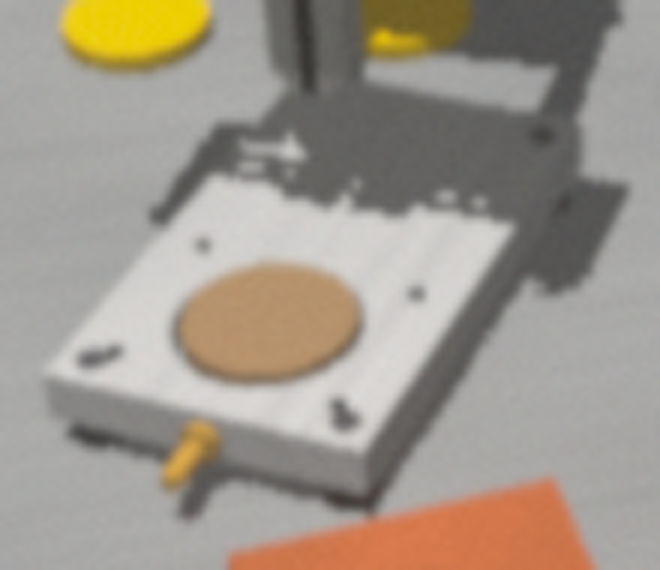

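The stone lies flat in the recess at about (318,158), with an even gap round it, and the fingers are clear. Now I'll bring the closed fingertips over its centre to bed it.

Emit:
{"fn": "play_rows", "kwargs": {
  "deltas": [
    [[0,0,-12,0,0,0,0],[0,0,-20,0,0,0,0],[0,0,-20,0,0,0,0],[0,0,-9,0,0,0,0],[15,0,0,0,0,0,0],[20,0,0,0,0,0,0],[14,0,0,0,0,0,0],[6,0,0,0,0,0,0],[2,0,0,0,0,0,0],[0,0,0,0,0,0,0]]
  ]
}}

```text
time_s: 10.25
ee_pos: [0.5769, -0.2167, 0.0387]
eef_rot: [-2.965, 1.571, -0.318]
force: [0.0, 0.0, 0.7]
grip_width: 0.0004
```

Emit:
{"fn": "play_rows", "kwargs": {
  "deltas": [
    [[1,0,0,0,0,0,0],[1,0,0,0,0,0,0],[1,0,0,0,0,0,0],[0.5,0,0,0,0,0,0],[0,0,0,0,0,0,0]]
  ]
}}

```text
time_s: 10.75
ee_pos: [0.5769, -0.2167, 0.0349]
eef_rot: [-3.104, 1.571, -0.456]
force: [-0.4, -0.2, 1.5]
grip_width: 0.0006
```

Emit:
{"fn": "play_rows", "kwargs": {
  "deltas": [
    [[0.4,0,0,0,0,0,0],[0.3,0,0,0,0,0,0],[0,0,0,0,0,0,0]]
  ]
}}

```text
time_s: 11.05
ee_pos: [0.5769, -0.2167, 0.0344]
eef_rot: [3.14, 1.571, -0.496]
force: [0.2, 0.7, 1.6]
grip_width: 0.0005
```

Emit:
{"fn": "play_rows", "kwargs": {
  "deltas": [
    [[0.3,0,0,0,0,0,0],[0.2,0,0,0,0,0,0],[0,0,0,0,0,0,0]]
  ]
}}

```text
time_s: 11.35
ee_pos: [0.5769, -0.2167, 0.0343]
eef_rot: [-3.077, 1.571, -0.43]
force: [-2.8, 0.8, 7.0]
grip_width: 0.0006
```

Emit:
{"fn": "play_rows", "kwargs": {
  "deltas": [
    [[0.2,0,0,0,0,0,0],[0,0,0,0,0,0,0],[0,0,0,0,0,0,0],[0,0,0,0,0,0,0],[0,0,0,0,0,0,0]]
  ]
}}

```text
time_s: 11.85
ee_pos: [0.5769, -0.2167, 0.0343]
eef_rot: [3.089, 1.57, -0.547]
force: [-3.3, -0.1, 8.5]
grip_width: 0.0002
```

Emit:
{"fn": "play_rows", "kwargs": {
  "deltas": [
    [[-1,0,0,0,0,0,0],[-3,0,0,0,0,0,0],[-10,0,0,0,0,0,0],[-20,0,0,0,0,0,0],[-20,0,10,0,0,0,0],[-20,0,20,0,0,0,0],[-20,0,25,0,0,0,0],[-15,0,20,0,0,0,0],[0,0,0,0,0,0,0],[0,0,0,0,0,0,0]]
  ]
}}

```text
time_s: 12.85
ee_pos: [0.5112, -0.1813, 0.1432]
eef_rot: [-3.074, 1.569, -0.426]
force: [1.8, 0.3, 0.7]
grip_width: 0.0009
```

```bash
python3 look.py w10; python3 meas.py w10; python3 look.py s10 scene >/dev/null; python3 look.py t10 top >/dev/null;python3 - <<'E'
from h import *
from meas import stone_uv
c=load("w10");uv,ax,_,_=stone_uv(c);print(ray(c,uv,.034),"seat .5778 -.2171", "axes",ax)
s=load("s10")["img"][235:330,190:300,::-1];cv2.imwrite("pics/z10.png",cv2.resize(s,None,fx=6,fy=6,interpolation=cv2.INTER_CUBIC))
for a,b in(("top0","t10"),("scene0","s10")):
    d=cv2.absdiff(load(a)["img"],load(b)["img"]).max(2);cv2.imwrite(f"pics/d_{b}.png",d)
E
```

```text
12.85 tcp [ 0.5112 -0.1813  0.1432] F [1.84 0.34 0.74] grip 0.0009 qpos [-0.408  0.341  1.617 -0.     1.182  1.657]
[[ 0.001 -0.474 -0.88 ]
 [-0.001 -0.88   0.474]
 [-1.    -0.    -0.001]]
w10 [317.55 138.39] [83.5 86.3] ray@.042 [ 0.5772 -0.2165  0.042 ]
[ 0.57735014 -0.21660533  0.034     ] seat .5778 -.2171 axes (83.48899841308594, 86.31520080566406)
```

View pics/w10.png

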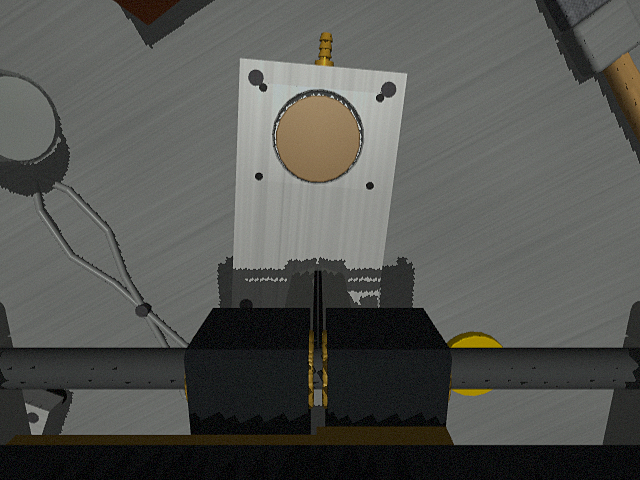

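View pics/s10.png

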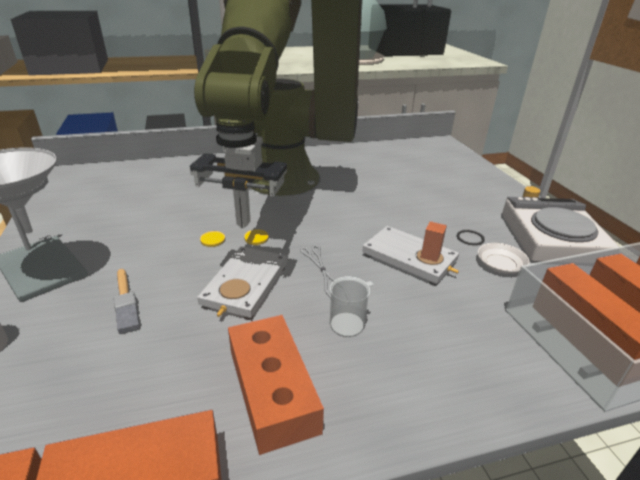

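View pics/z10.png

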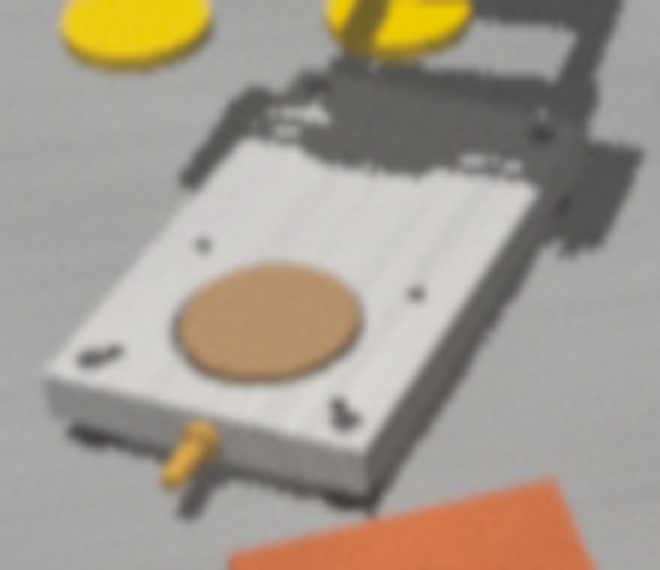

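View pics/d_s10.png

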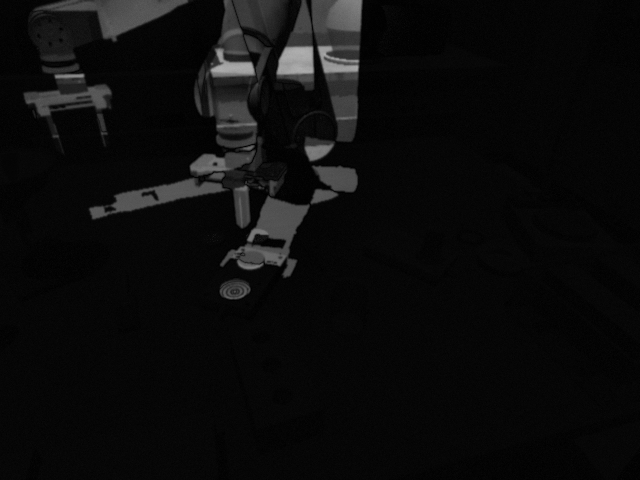

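The stone lies flat in the recess at (235,289) in the scene view, 0.7 mm off the measured seat. The difference picture shows that only the stone, the arm and its shadows have changed. The arm is clear, so I'll hand in.

```bash
python3 -c "
from station import hand_in
print(hand_in())"
```

```text
the job is handed in; nothing more can be done
None
```

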